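# Refill the lock-block feeder from a shelved parts tray

### The job

Draw the parts tray out from under the low shelf until its red tail handle is well clear of it, and let it stand on the bench; then take it by that handle and tip all six brass blocks out through the spout into the blue feed hopper. Set the empty tray back down flat on the bench and let go, and leave the jar, the thread and the tape where they stand.

Things in the scene. Friction and masses are not known exactly. Their poses are not given: they have to be found in the camera images.
- tray: light grey tray holding six brass blocks. Origin on its underside (mm): -x to the spout, +x to the tail, z up. A straight trough 66 wide outside, x -85 to 80, floor 4 and walls 3 thick; walls 45 high at the sides and tail, stepping down to 30 along the spout (x -40 to -85), whose end is open. Red handle on the tail. About 0.16 kg empty
- tray_handle (a point): grip point of the tray's red tail handle: an upright fin 12 mm thick (tray y), 50 mm long (tray x from 80 to 130), from 32 to 82 mm above the tray's underside; this point is at (108, 0, 58) mm in the tray frame. Axes as the tray
- tray_spout (a point): middle of the spout's end edge, on the tray floor: (-85, 0, 4) mm in the tray frame. Axes as the tray
- shelf: fixed low green steel shelf, 140 mm deep (x), 160 wide (y), 113 high (roof underside at 105), closed at both sides and back, open towards its -x. Origin on the bench under its centre; front edge at x=-70. At the start the tray stands on the bench half inside it, tail and handle under the roof, spout sticking out of the front
- hopper: fixed blue feed hopper, 150 mm square outside, walls 5 mm, open top 105 mm above the bench, steel plates sloping to the middle inside; grey motor box on its +x side (to x=142, 83 high), small steel outlet chute on its -y side (to y=-172, below 70 high). Origin on the bench under the centre of the mouth
- hopper_mouth (a point): centre of the hopper's open top, 105 mm above the bench
- part0: one of six loose cast brass lock blocks, 24 x 18 x 16 mm, 30 g, origin under its centre; starts flat in the tray
- part1: one of six loose cast brass lock blocks, 24 x 18 x 16 mm, 30 g, origin under its centre; starts flat in the tray
- part2: one of six loose cast brass lock blocks, 24 x 18 x 16 mm, 30 g, origin under its centre; starts flat in the tray
- part3: one of six loose cast brass lock blocks, 24 x 18 x 16 mm, 30 g, origin under its centre; starts flat in the tray
- part4: one of six loose cast brass lock blocks, 24 x 18 x 16 mm, 30 g, origin under its centre; starts flat in the tray
- part5: one of six loose cast brass lock blocks, 24 x 18 x 16 mm, 30 g, origin under its centre; starts flat in the tray
- glue_jar: bystander, loose: amber glass glue jar with steel lid, 60 mm diameter, 70 high; origin under its centre
- thread_cone: bystander, loose: green cone of thread, 60 mm diameter at the foot, 90 high; origin under its centre
- tape_roll: bystander, loose: black roll of tape lying flat, 90 mm diameter, 24 high; origin under its centre
Mind the look-alikes: they are no part of the job. Of the things like the tray, leave any that is pink; of the rest the smaller one is meant.

How it is judged:
On the way, in this order (a step that is already met when the one before it is completed fails the run):
1. the tray stands flat on the bench, let go, with its handle point at least 30 mm out in front of the shelf's front edge (angle between tray's own z axis and vertical below 0.1 rad and height (world z) of tray below 0.01 m and x of tray_handle in the frame of shelf below -0.1 m and contact force between the fingers and tray below 0.1 N and linear speed of tray below 0.02 m/s), for 0.2 s.
2. the tray, held by its tail handle (tool point within 60 mm of the handle's grip point), is tipped by more than 0.5 rad with its spout over or in the hopper's mouth (angle between tray's own z axis and vertical above 0.5 rad and distance between the grasp point and tray_handle below 0.06 m and contact force between the fingers and tray above 0.5 N and horizontal distance between tray_spout and hopper_mouth below 0.1 m), for 0.1 s.
At the end, for the whole second after the job is handed in: all six blocks lie at rest inside the hopper (origins within 70 mm of its middle along both its sides and below 100 mm), and the tray stands at rest, flat on the bench (tilt under 0.1 rad, underside within 10 mm of the bench), not leaning on the hopper (x of part0 in the frame of hopper between -0.07 and 0.07 m and y of part0 in the frame of hopper between -0.07 and 0.07 m and z of each of part0, part1, part2, part3, part4, part5 in the frame of hopper below 0.1 m and linear speed of each of part0, part1, part2, part3, part4, part5 below 0.03 m/s and x of part1 in the frame of hopper between -0.07 and 0.07 m and y of part1 in the frame of hopper between -0.07 and 0.07 m and x of part2 in the frame of hopper between -0.07 and 0.07 m and y of part2 in the frame of hopper between -0.07 and 0.07 m and x of part3 in the frame of hopper between -0.07 and 0.07 m and y of part3 in the frame of hopper between -0.07 and 0.07 m and x of part4 in the frame of hopper between -0.07 and 0.07 m and y of part4 in the frame of hopper between -0.07 and 0.07 m and x of part5 in the frame of hopper between -0.07 and 0.07 m and y of part5 in the frame of hopper between -0.07 and 0.07 m and angle between tray's own z axis and vertical below 0.1 rad and height (world z) of tray below 0.01 m and linear speed of tray below 0.02 m/s and contact force between tray and hopper below 0.1 N); the robot touches nothing.
It fails at once if the glue jar is moved by more than 30 mm (distance of glue_jar from where it was at the start of the episode above 0.03 m).
It fails at once if the thread cone is moved by more than 30 mm (distance of thread_cone from where it was at the start of the episode above 0.03 m).
It fails at once if the tape roll is moved by more than 30 mm (distance of tape_roll from where it was at the start of the episode above 0.03 m).
It also fails if it takes over 70 s, if anything falls off the work surface, if the arm or the gripper's body presses on something with over 40 N, if the wrist force passes 120 N, or if a joint passes its speed limit or range.

### The arm

A 6-joint arm with a two-finger parallel gripper is mounted at the origin on the work surface. World frame = base frame: x ahead of the robot, y to its left, z up, the work surface at z = 0. Lengths are in m, angles in rad, forces in N, time in s.
With the tool pointing down it reaches from about 0.375 to 0.925 m from the base axis. Payload 5.7 kg.
Tool frame: the origin (TCP) lies between the finger pads, 19 mm behind the fingertips; this is the grasp point; z points along the fingers, y is the line along which they close (so a half turn about z gives the same grasp; the last joint's range is limited). The gripper opens to 88 mm and grips with 3 to 60 N. Pads are 20 mm wide; open, the fingers measure 115 mm over their backs; the gripper's body (75 mm by 178 mm) begins 61 mm behind the grasp point.
Start: joints at [-1.3, 0.359, 1.51, -0, 1.272, -0.115], TCP at [0.226, -0.556, 0.241] pointing down, gripper open.
Joint ranges: [-2.97, 2.97], [-1.01, 2.36], [0.21, 2.38], [-0.96, 4.11], [0.2, 2.71], [-2.98, 2.98]. Speed limits (rad/s): [2.39, 2.39, 3.14, 3.14, 3.14, 3.14].

### API

Orientations are given as a rotation vector (axis times angle).
In Python, from rig import arm gives the robot as it stands. The module is installed in compiled form; this text tells all that it offers.
- The arm moves only by the shell command python3 -m inch 'ROWS' [FORCE]. ROWS is JSON, a list that holds one entry, the list of rows, each a list of 7 numbers: the turn, a rotation vector about the tool's x, y, z in degrees, then the shift along the tool's x, y, z in cm, then the finger opening in cm, from 0 to 8.78. A call has 1 to 12 rows; each row shifts and turns the commanded pose from where the row before left it, along the tool's axes as they then stand; what a row does not reach is not made up. A row lasts 1/12 s, in which the tool goes at most 41.7 mm and 7.16 degrees, less where a joint would pass 70% of its speed; a pose out of reach is approached as far as the arm can. A call is refused whole if a number of a shift passes 4.17 or a number of a turn 7.16, either way. A call with a gripper value outside its range is refused whole. The fingers move at their own pace and stop on an object; FORCE is the grip in N (left out, the last holds). Time passes only in rows, so rows that do not move let the fingers close. It gives the time, the measured TCP pose, the force, the opening and the grip force at its end, in the units of the state.
- arm.get_state(): the state, without advancing time (a new reading comes with each control period).
- arm.snapshot(name): name is "scene" or "top" or "wrist"; returns the picture (480x640x3 uint8, blue, green, red); there is no depth.
- arm.camera_info(name): a dict with "vertical_fov" (degrees; the focal length in pixels is half the picture's height over the tangent of half this angle, whatever the lens; pixels are square), "cx", "cy" (the principal point, pixels), "R" (3x3) and "t" (3): a world point X has camera coordinates R X + t; the wrist camera has in their place "tool_from_camera" (4x4, takes a point from camera to tool coordinates, whose origin is the TCP and whose axes are the flange's). Camera axes: x right, y down, z forward; pixel columns grow to the right and rows downward; lengths in m; the calibration is good to about 2 mm. A picture is of the moment at which its call begins: read the wrist's pose just before it. camera_info takes no time and is no camera call.
- arm.finish_job(): hands the job in; it is judged then, once.
The state is a dict: "time_s": time; "q": joint angles; "qd": joint speeds; "effort": joint torques, N m; "tcp_pos": TCP position; "eef_rot": TCP orientation; "wrist_force": force on the tool from outside, world axes, zero at the start; "torque": the same for the moment, N m; "finger_gap": opening from 0.0 (shut) to 1.0 (fully open); "gripper_force": force on a finger pad.
Only numpy, scipy, OpenCV 4.12 (cv2) and the standard library are available. Lean on these libraries where they do the work, as an engineer would, in place of code of your own. Each camera call takes 0.05 s, during which the arm holds its last target. There are 200 camera calls.

## Working session

There is one attempt and no reset: what is moved stays moved. The work goes in short steps, Python scripts to look and compute and a shell command to move; the robot and the scene stay as the last step left them, time stands still between calls to the robot, and variables do not carry over. Pictures are saved under pics/ and viewed, at most 12 in all, crops included, and the job is handed in when it is done.

```bash
mkdir -p pics; python3 - <<'E'
from rig import arm
import cv2
for n in ["scene","top"]:
    cv2.imwrite(f"pics/{n}0.png",arm.snapshot(n)); i=arm.camera_info(n); print(n,i)
print(arm.camera_info("wrist")); s=arm.get_state(); print(s)
E
```

```text
scene {'vertical_fov': 51.444280000839704, 'cx': 320.01931795345985, 'cy': 240.82324937511527, 'R': array([[ 0.82106468,  0.5706944 , -0.01267643],
       [ 0.44607236, -0.65530969, -0.60958072],
       [-0.35619129,  0.49485059, -0.79262265]]), 't': array([-0.50278181, -0.07611597,  1.58342009])}
top {'vertical_fov': 54.6994813594466, 'cx': 322.75858965180663, 'cy': 234.63508716365556, 'R': array([[-0.02511416, -0.99934987, -0.02586713],
       [-0.99393807,  0.02773186, -0.10638638],
       [ 0.10703456,  0.02303853, -0.99398834]]), 't': array([0.18066936, 0.49432297, 1.26920153])}
{'vertical_fov': 69.46512065000655, 'cx': 323.9631898244818, 'cy': 242.88260674676727, 'tool_from_camera': array([[ 2.97503761e-04, -9.69461642e-01, -2.45242809e-01,
         6.72176316e-02],
       [ 9.99999902e-01,  2.08029048e-04,  3.90745602e-04,
         6.30334349e-04],
       [-3.27795245e-04, -2.45242901e-01,  9.69461609e-01,
        -1.44108164e-01],
       [ 0.00000000e+00,  0.00000000e+00,  0.00000000e+00,
         1.00000000e+00]])}
{'time_s': 0.1, 'q': array([-1.30010593e+00,  3.59447090e-01,  1.51130933e+00, -1.38844995e-06,
        1.27251309e+00, -1.15113511e-01]), 'qd': array([ 0.00179974, -0.00078768, -0.00124585, -0.00079915, -0.00023755,
       -0.00270181]), 'effort': array([ 5.95178017e-05, -5.16358638e+01, -2.71406418e+01,  6.76718052e-02,
        2.76812108e-02, -2.35654244e-05]), 'tcp_pos': array([ 0.2256084 , -0.55533093,  0.24059089]), 'eef_rot': array([-3.08168171e+00, -6.01948061e-01,  2.06656601e-04]), 'wrist_force': array([0.47796252, 0.04406913, 0.39803374]), 'torque': array([-0.06046858,  0.00914803,  0.014883  ]), 'gripper_force': 0.0, 'finger_gap': 0.998334587906433}
```

View pics/top0.png

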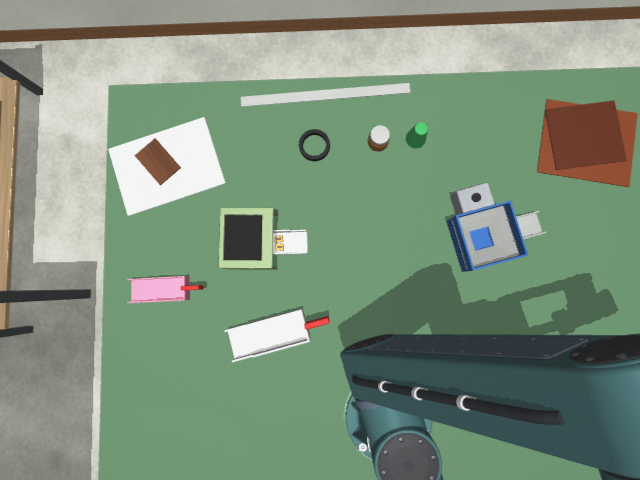

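View pics/scene0.png

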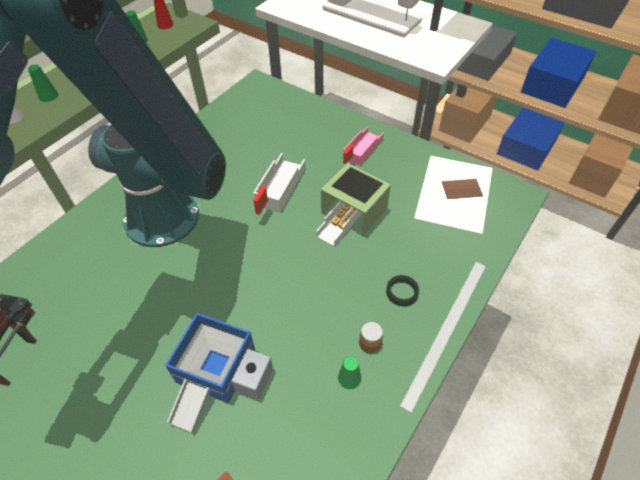

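Tray candidates in the top view:
- Pink tray at (160,290): excluded by the description.
- Large white tray at (268,334), red handle out in the open: the bigger look-alike.
- Tray with brass blocks at (292,242), sticking out of the green shelf: the smaller one, so this is my choice.

The hopper is at (487,237), its motor box at (475,197) and its chute at (530,223). Next I measure and take a close crop.

```bash
cat > h.py <<'E'
import numpy as np,cv2
from rig import arm
from scipy.spatial.transform import Rotation as Ro
def cam(n,st=None):
    i=arm.camera_info(n); f=240/np.tan(np.radians(i['vertical_fov'])/2)
    if n=="wrist":
        s=st or arm.get_state(); T=i['tool_from_camera']; Rt=Ro.from_rotvec(s['eef_rot']).as_matrix()
        R=Rt@T[:3,:3]; return f,i['cx'],i['cy'],R,Rt@T[:3,3]+s['tcp_pos']
    R=np.array(i['R']).T; return f,i['cx'],i['cy'],R,-R@i['t']
def ray(c,u,v,z):
    f,cx,cy,R,o=c; d=R@np.array([(u-cx)/f,(v-cy)/f,1.]); return o+d*(z-o[2])/d[2]
def quad(mask):
    cs,_=cv2.findContours(mask.astype(np.uint8),cv2.RETR_EXTERNAL,cv2.CHAIN_APPROX_NONE)
    c=max(cs,key=cv2.contourArea); return cv2.minAreaRect(c),cv2.contourArea(c),c
E
python3 - <<'E'
from h import *
im=cv2.imread("pics/top0.png"); c=cam("top"); hsv=cv2.cvtColor(im,cv2.COLOR_BGR2HSV)
def sub(m,x0,x1,y0,y1):
    k=np.zeros(m.shape,bool); k[y0:y1,x0:x1]=m[y0:y1,x0:x1]; return k
w=sub((hsv[...,1]<40)&(hsv[...,2]>150),272,320,220,265)
r,a,_=quad(w); print("tray",r,a); print([ray(c,*p,.03).round(3) for p in cv2.boxPoints(r)])
b=sub((hsv[...,0]>100)&(hsv[...,0]<130)&(hsv[...,1]>100),430,560,170,290)
r,a,_=quad(b); print("hop",r,a,[ray(c,*p,.105).round(3) for p in cv2.boxPoints(r)])
g=sub((hsv[...,0]>30)&(hsv[...,0]<50)&(hsv[...,2]>120),210,285,200,280)
r,a,_=quad(g); print("shelf",r,a,[ray(c,*p,.113).round(3) for p in cv2.boxPoints(r)])
for n,p in dict(tape=(314,145),jar=(380,137),cone=(420,130),big=(268,334),bigh=(318,322)).items(): print(n,ray(c,*p,.05).round(3))
A=cv2.resize(im[195:280,205:325],None,fx=4,fy=4,interpolation=2); B=cv2.resize(im[165:280,440:555],None,fx=3,fy=3,interpolation=2)
o=np.zeros((345,830,3),np.uint8); o[:340,:480]=A; o[:345,485:830]=B; cv2.imwrite("pics/crop1.png",o[:,:800])
E
```

```text
tray ((289.5, 241.5), (35.0, 25.0), 0.0) 781.0
[array([0.448, 0.31 , 0.03 ]), array([0.519, 0.31 , 0.03 ]), array([0.516, 0.211, 0.03 ]), array([0.446, 0.213, 0.03 ])]
hop ((486.73095703125, 236.21218872070312), (58.10548782348633, 69.24126434326172), 74.57783508300781) 3766.0 [array([ 0.527, -0.158,  0.105]), array([ 0.571, -0.334,  0.105]), array([ 0.423, -0.364,  0.105]), array([ 0.38 , -0.19 ,  0.105])]
shelf ((246.0, 238.0), (60.0, 54.0), 90.0) 3095.5 [array([0.568, 0.438, 0.113]), array([0.564, 0.295, 0.113]), array([0.406, 0.297, 0.113]), array([0.41 , 0.439, 0.113])]
tape [0.751 0.185 0.05 ]
jar [ 0.768 -0.     0.05 ]
cone [ 0.784 -0.113  0.05 ]
big [0.231 0.321 0.05 ]
bigh [0.26  0.186 0.05 ]
```

View pics/crop1.png

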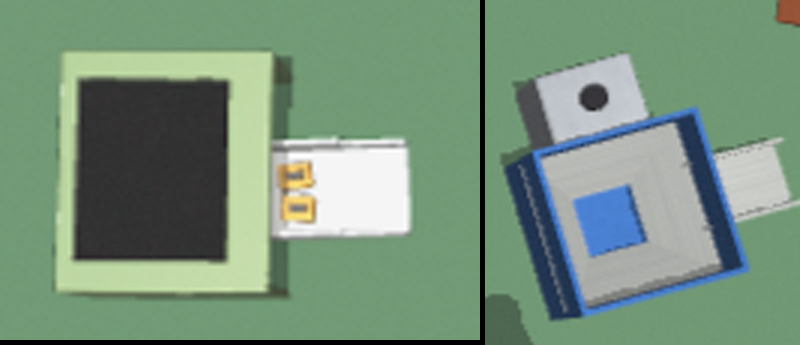

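The crop confirms the choice: a grey tray with brass blocks at its mouth, under the shelf front edge. It also gives the hopper rim corners.

```bash
python3 - <<'E'
from h import *
c=cam("top")
P=[(440+(u-485)/3,165+v/3) for u,v in[(538,150),(697,108),(748,270),(583,316)]]
W=np.array([ray(c,*p,.105) for p in P]);print("hop",W.round(3),W.mean(0).round(3))
A=lambda u,v,z:ray(c,205+u/4,195+v/4,z)
for u,v,z in[(272,142,.03),(405,140,.03),(272,237,.03),(409,236,.03),(409,188,.004),(272,52,.113),(270,293,.113)]:print(u,v,A(u,v,z).round(4))
E
python3 -m inch '[[[0,0,-7,0,0,0,8.5],[0,0,-7,0,0,0,8.5],[0,0,-7,0,0,0,8.5],[0,0,-7,0,0,0,8.5],[0,0,-7,0,0,0,8.5],[0,0,-7,0,0,0,8.5],[0,0,-7,0,0,0,8.5],[0,0,-7,0,0,0,8.5],[0,0,-7,0,0,0,8.5],[0,0,-5,0,0,0,8.5]]]'
```

```text
hop [[ 0.533 -0.19   0.105]
 [ 0.566 -0.33   0.105]
 [ 0.423 -0.364  0.105]
 [ 0.387 -0.22   0.105]] [ 0.477 -0.276  0.105]
272 142 [0.5144 0.3067 0.03  ]
405 140 [0.5131 0.2134 0.03  ]
272 237 [0.4477 0.3077 0.03  ]
409 236 [0.4458 0.212  0.03  ]
409 188 [0.4817 0.2128 0.004 ]
272 52 [0.5642 0.295  0.113 ]
270 293 [0.4056 0.2985 0.113 ]
time_s: 0.93
tcp_pos: [0.2257, -0.5555, 0.2408]
eef_rot: [-2.212, -2.23, -0.001]
wrist_force: [-0.1, 0.3, 0.7]
finger_gap: 0.967
gripper_force: 0.0
```

```bash
python3 -m inch '[[[0,0,0,3.8,1.6,0,8.78],[0,0,0,3.8,1.6,0,8.78],[0,0,0,3.8,1.6,0,8.78],[0,0,0,3.8,1.6,0,8.78],[0,0,0,3.8,1.6,0,8.78],[0,0,0,3.8,1.6,0,8.78],[0,0,0,3.8,1.6,0,8.78],[0,0,0,3.8,1.6,0,8.78]]]' >/dev/null
python3 -m inch '[[[0,0,0,3.8,1.6,0,8.78],[0,0,0,3.8,1.6,0,8.78],[0,0,0,3.8,1.6,0,8.78],[0,0,0,3.8,1.6,0,8.78],[0,0,0,3.8,1.6,0,8.78],[0,0,0,3.8,1.6,0,8.78],[0,0,0,3.8,1.6,0,8.78],[0,0,0,3.8,1.6,0,8.78],[0,0,0,3.74,0,0,8.78],[0,0,0,3.74,0,0,8.78],[0,0,0,3.74,0,0,8.78],[0,0,0,3.74,0,0,8.78]]]' >/dev/null
python3 -m inch '[[[0,0,0,3.74,0,0,8.78],[0,0,0,0,0,2,8.78],[0,0,0,0,0,2,8.78],[0,0,0,0,0,2,8.78],[0,0,0,0,0,0,8.78],[0,0,0,0,0,0,8.78]]]'
python3 - <<'E'
from h import *
st=arm.get_state();print(st['q'].round(3),st['tcp_pos']);cv2.imwrite("pics/w1.png",arm.snapshot("wrist"))
E
```

```text
time_s: 3.1
tcp_pos: [0.4792, 0.2393, 0.1804]
eef_rot: [-2.218, -2.223, 0.005]
wrist_force: [0.5, 0.3, 0.0]
finger_gap: 0.996
gripper_force: 0.0
[0.334 0.334 1.719 0.    1.091 0.332] [0.47919269 0.23927439 0.18044575]
```

View pics/w1.png

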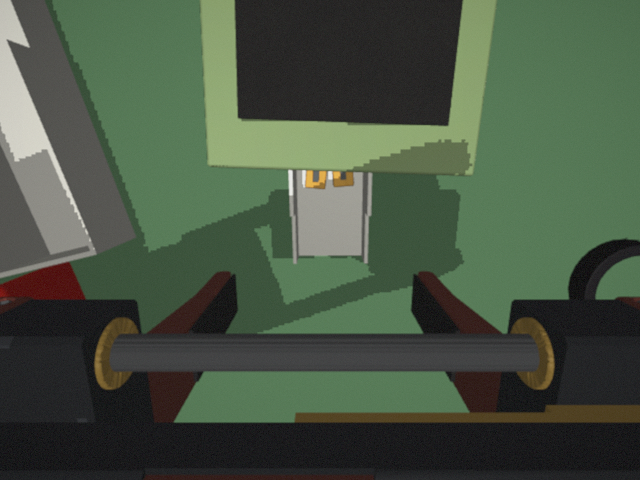

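The wrist view shows the tray between the fingers, with wall ends at (295,263) and (367,263). The wall step is at about row 213, and two blocks sit at the shelf edge around (328,178).

```bash
python3 - <<'E'
from h import *
c=cam("wrist")
for u,v,z in[(295,263,.03),(367,263,.03),(291,213,.045),(370,214,.045),(331,257,.004),(210,164,.113),(473,174,.113)]:print(u,v,ray(c,u,v,z).round(4))
E
```

```text
295 263 [0.4551 0.2122 0.03  ]
367 263 [0.5195 0.2124 0.03  ]
291 213 [0.454  0.2598 0.045 ]
370 214 [0.5186 0.2591 0.045 ]
331 257 [0.4878 0.2102 0.004 ]
210 164 [0.4127 0.3005 0.113 ]
473 174 [0.5708 0.2949 0.113 ]
```

```bash
python3 -m inch '[[[0,0,0,-0.3,0.6,2,8.78],[0,0,0,0,0,3,8.78],[0,0,0,0,0,3,8.78],[0,0,0,0,0,3,8.78],[0,0,0,0,0,2.4,8.78],[0,0,0,0,0,1,8.78],[0,0,0,0,0,1,8.78],[0,0,0,0,0,0,8.78],[0,0,0,0,0,0,8.78]]]' 15
python3 -m inch '[[[0,0,0,0,0,0,6],[0,0,0,0,0,0,6],[0,0,0,0,0,0,6],[0,0,0,0,0,0,6],[0,0,0,0,0,0,6],[0,0,0,0,0,0,6]]]' 15
```

```text
time_s: 3.9
tcp_pos: [0.4873, 0.2369, 0.0283]
eef_rot: [2.219, 2.223, 0.002]
wrist_force: [0.5, 0.1, 0.1]
finger_gap: 0.998
gripper_force: 0.0
time_s: 4.4
tcp_pos: [0.486, 0.2367, 0.0282]
eef_rot: [-2.219, -2.224, 0.0]
wrist_force: [-2.9, -0.0, 6.3]
finger_gap: 0.755
gripper_force: 15.0
```

```bash
python3 -m inch '[[[0,0,0,-0.7,0,0,6],[0,0,0,-1.5,0,0,6],[0,0,0,-1.7,0,0,6],[0,0,0,-1.7,0,0,6],[0,0,0,-1.7,0,0,6],[0,0,0,-1.7,0,0,6],[0,0,0,-1.7,0,0,6],[0,0,0,-1.7,0,0,6],[0,0,0,-1.7,0,0,6],[0,0,0,-1.7,0,0,6],[0,0,0,-1.5,0,0,6],[0,0,0,-0.7,0,0,6]]]'
python3 -m inch '[[[0,0,0,0,0,0,6],[0,0,0,0,0,0,6],[0,0,0,0,0,0,8.78],[0,0,0,0,0,0,8.78],[0,0,0,0,0,0,8.78],[0,0,0,0,0,0,8.78],[0,0,0,0,0,0,8.78],[0,0,0,0,0,-3,8.78],[0,0,0,0,0,-4,8.78],[0,0,0,0,0,-4,8.78],[0,0,0,0,0,-4,8.78],[0,0,0,0,0,0,8.78]]]'
python3 -m inch '[[[0,0,0,0,0,0,8.78],[0,0,0,0,0,0,8.78]]]'
python3 - <<'E'
from h import *
st=arm.get_state();im=arm.snapshot("wrist");cv2.imwrite("pics/w2.png",im);cv2.imwrite("pics/t2.png",arm.snapshot("top"))
h=cv2.cvtColor(im,cv2.COLOR_BGR2HSV);m=((h[...,0]<8)|(h[...,0]>172))&(h[...,1]>150)&(h[...,2]>90); m[300:]=0
c=cam("wrist",st)
n,l,s,ce=cv2.connectedComponentsWithStats(m.astype(np.uint8))
for i in range(1,n):
    if s[i,4]>150: print(s[i],ce[i],ray(c,*ce[i],.082))
E
```

```text
time_s: 5.4
tcp_pos: [0.4877, 0.0557, 0.0282]
eef_rot: [2.221, 2.22, 0.004]
wrist_force: [0.2, 5.2, 7.1]
finger_gap: 0.75
gripper_force: 14.9
time_s: 6.4
tcp_pos: [0.4912, 0.0568, 0.1843]
eef_rot: [2.213, 2.218, 0.013]
wrist_force: [1.3, 0.5, 0.3]
finger_gap: 0.999
gripper_force: 0.0
time_s: 6.57
tcp_pos: [0.4861, 0.0567, 0.1771]
eef_rot: [-2.219, -2.223, 0.0]
wrist_force: [-1.3, 0.5, -0.4]
finger_gap: 1.0
gripper_force: 0.0
[313   0  19  34 635] [322.04566929  16.23937008] [0.48541915 0.20530441 0.082     ]
```

View pics/w2.png

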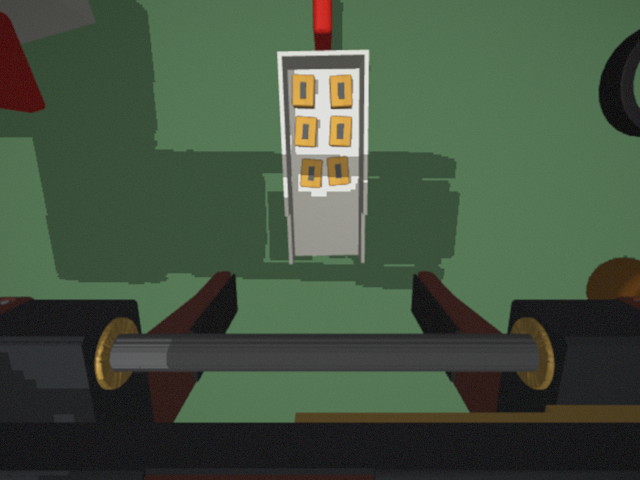

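The tray is out on the bench: tail wall at (324,50), spout end at (327,262), all six blocks inside and the handle at (322,16). Before grasping, I test in free air that the wrist can tilt in the pouring direction.

```bash
python3 -m inch '[[[0,0,0,0,0,-4,8.78],[0,0,0,0,0,-4,8.78],[0,7,0,0,0,0,8.78],[0,7,0,0,0,0,8.78],[0,7,0,0,0,0,8.78],[0,7,0,0,0,0,8.78],[0,7,0,0,0,0,8.78],[0,7,0,0,0,0,8.78],[0,7,0,0,0,0,8.78],[0,7,0,0,0,0,8.78],[0,7,0,0,0,0,8.78],[0,0,0,0,0,0,8.78]]]'
python3 -c "
from h import *
s=arm.get_state();print(s['q'].round(2));R=Ro.from_rotvec(s['eef_rot']).as_matrix();print(R.round(2))"
```

```text
time_s: 7.67
tcp_pos: [0.4858, 0.0553, 0.2527]
eef_rot: [-1.545, -1.532, -0.946]
wrist_force: [-0.7, -0.7, -0.4]
finger_gap: 1.0
gripper_force: 0.0
[-0.63  0.54  1.79  0.81  1.65 -0.93]
[[ 0.01  1.   -0.  ]
 [ 0.45 -0.    0.9 ]
 [ 0.9  -0.01 -0.45]]
```

The wrist can do it: q4 goes positive and the pose is reached. Now I turn back, move over the handle and descend.

```bash
python3 -m inch '[[[0,-7,0,0,0,0,8.78],[0,-7,0,0,0,0,8.78],[0,-7,0,0,0,0,8.78],[0,-7,0,0,0,0,8.78],[0,-7,0,0,0,0,8.78],[0,-7,0,0,0,0,8.78],[0,-7,0,0,0,0,8.78],[0,-7,0,0,0,0,8.78],[0,-7,0,0,0,0,8.78],[0,0,0,4,0,0,8.78],[0,0,0,4,0,0,8.78],[0,0,0,4,0,0,8.78]]]' >/dev/null
python3 -m inch '[[[0,0,0,4,0,0,8.78],[0,0,0,0,0,0,8.78],[0,0,0,0,0,0,8.78],[0,0,0,0,0,0,8.78]]]'
python3 - <<'E'
from h import *
st=arm.get_state();im=arm.snapshot("top");c=cam("top")
h=cv2.cvtColor(im,cv2.COLOR_BGR2HSV)
w=arm.snapshot("wrist");cv2.imwrite("pics/w3.png",np.hstack([w[::2,::2],im[180:420,220:540]]))
E
```

```text
time_s: 9.0
tcp_pos: [0.4858, 0.2167, 0.2576]
eef_rot: [2.217, 2.224, 0.0]
wrist_force: [-0.5, 0.2, 0.1]
finger_gap: 0.999
gripper_force: 0.0
```

View pics/w3.png

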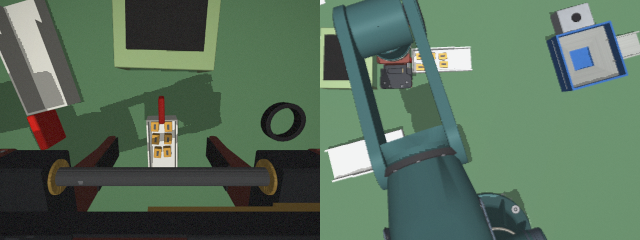

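The handle is seen end to end at full-scale rows 194–240, column 322. I check its position numerically.

```bash
python3 - <<'E'
from h import *
st=arm.get_state();im=arm.snapshot("wrist");c=cam("wrist",st)
h=cv2.cvtColor(im,cv2.COLOR_BGR2HSV);m=((h[...,0]<8)|(h[...,0]>172))&(h[...,1]>150)&(h[...,2]>90)
k=np.zeros_like(m);k[170:260,280:360]=m[170:260,280:360]
r,a,ct=quad(k);p=ct[:,0];print(r,a,p.min(0),p.max(0))
for v in(p[:,1].min(),p[:,1].max()):
    q=p[abs(p[:,1]-v)<4];print(v,ray(c,q[:,0].mean(),v,.082))
print(st['tcp_pos'])
E
```

```text
((321.83575439453125, 220.40855407714844), (51.037967681884766, 11.897037506103516), 88.15238952636719) 534.5 [316 195] [328 246]
195 [0.48510789 0.24622669 0.082     ]
246 [0.48562524 0.19770554 0.082     ]
[0.48613732 0.21556194 0.25754353]
```

```bash
python3 -m inch '[[[0,0,0,0,0,3,8.78],[0,0,0,0,0,4,8.78],[0,0,0,0,0,4,8.78],[0,0,0,0,0,4,8.78],[0,0,0,0,0,3,8.78],[0,0,0,0,0,2,8.78],[0,0,0,0,0,0,8.78],[0,0,0,0,0,0,8.78]]]' 58
python3 -m inch '[[[0,0,0,0,0,0,0.8],[0,0,0,0,0,0,0.8],[0,0,0,0,0,0,0.8],[0,0,0,0,0,0,0.8],[0,0,0,0,0,0,0.8],[0,0,0,0,0,0,0.8],[0,0,0,0,0,0,0.8],[0,0,0,0,0,0,0.8],[0,0,0,0,0,0,0.8],[0,0,0,0,0,0,0.8],[0,0,0,0,0,0,0.8],[0,0,0,0,0,0,0.8]]]' 58
```

```text
time_s: 9.82
tcp_pos: [0.4859, 0.2153, 0.0569]
eef_rot: [-2.221, -2.221, 0.003]
wrist_force: [0.1, 0.1, 0.1]
finger_gap: 0.997
gripper_force: 0.0
time_s: 10.82
tcp_pos: [0.4861, 0.2166, 0.0573]
eef_rot: [-2.219, -2.223, 0.001]
wrist_force: [3.0, -0.3, -1.3]
finger_gap: 0.14
gripper_force: 58.0
```

```bash
python3 -m inch '[[[0,0,0,0,0,-0.5,0.8],[0,0,0,0,0,-1,0.8],[0,0,0,0,0,-1.5,0.8],[0,0,0,0,0,-2,0.8],[0,0,0,0,0,-2,0.8],[0,0,0,0,0,-2,0.8],[0,0,0,0,0,-2,0.8],[0,0,0,0,0,-1.5,0.8],[0,0,0,0,0,-1.3,0.8],[0,0,0,0,0,-0.5,0.8],[0,0,0,0,0,0,0.8],[0,0,0,0,0,0,0.8]]]'
python3 - <<'E'
from h import *
st=arm.get_state();print(st['torque'].round(2),st['q'].round(2))
a=arm.snapshot("wrist");b=arm.snapshot("scene");cv2.imwrite("pics/w4.png",np.hstack([cv2.resize(a,(400,300)),cv2.resize(b[120:420,120:520],(400,300))]))
E
```

```text
time_s: 11.82
tcp_pos: [0.486, 0.2165, 0.2004]
eef_rot: [-2.219, -2.223, -0.0]
wrist_force: [-0.3, -0.6, -3.0]
finger_gap: 0.134
gripper_force: 58.0
[ 0.17 -0.05  0.01] [0.29 0.3  1.71 0.   1.13 0.29]
```

View pics/w4.png

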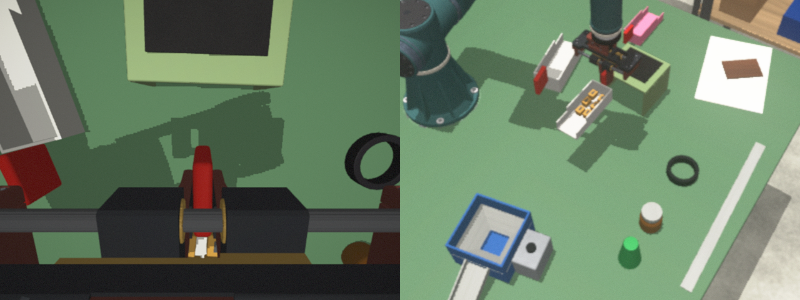

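The tray hangs level from the handle with the blocks still in it. Next I carry it to the hopper.

```bash
python3 -m inch '[[[0,0,0,-0.8,0,0,0.8],[0,0,0,-1.5,0,0,0.8],[0,0,0,-2.2,-0.1,0,0.8],[0,0,0,-2.8,-0.1,0,0.8],[0,0,0,-3,-0.1,0,0.8],[0,0,0,-3.1,-0.1,0,0.8],[0,0,0,-3.1,-0.1,0,0.8],[0,0,0,-3,0,0,0.8],[0,0,0,-2.8,0,0,0.8],[0,0,0,-2.2,0,0,0.8],[0,0,0,-1.6,0,0,0.8],[0,0,0,-1,0,0,0.8]]]'
python3 -m inch '[[[0,0,0,-0.5,0,0,0.8],[0,0,0,0,0,0,0.8],[0,0,0,0,0,0,0.8],[0,0,0,0,0,0,0.8]]]'
python3 - <<'E'
from h import *
st=arm.get_state();print(st['q'].round(2))
b=arm.snapshot("scene");a=arm.snapshot("top");cv2.imwrite("pics/w5.png",np.hstack([cv2.resize(a[160:400,240:560],(400,300)),cv2.resize(b[150:450,100:500],(400,300))]))
E
```

```text
time_s: 12.92
tcp_pos: [0.4811, -0.0566, 0.1997]
eef_rot: [-2.221, -2.221, 0.002]
wrist_force: [0.1, 0.1, -3.5]
finger_gap: 0.136
gripper_force: 58.0
time_s: 13.25
tcp_pos: [0.4816, -0.0585, 0.2002]
eef_rot: [-2.218, -2.224, -0.0]
wrist_force: [-0.7, -0.2, -2.9]
finger_gap: 0.136
gripper_force: 58.0
[-0.26  0.24  1.8   0.    1.1  -0.27]
```

View pics/w5.png

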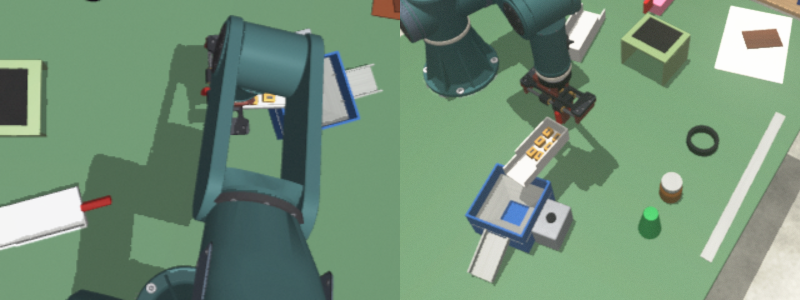

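The spout end is at scene pixels of about (203,325) and (231,338). I check where it is relative to the mouth.

```bash
python3 - <<'E'
from h import *
c=cam("scene")
for u,v in[(203,325),(231,338)]:print(ray(c,u,v,.148).round(3))
for u,v in[(479-300,165+150),(553-300,188+150),(520-300,232+150),(468-300,210+150)]:print('rim',ray(c,u,v,.105).round(3))
E
```

```text
[ 0.451 -0.251  0.148]
[ 0.529 -0.239  0.148]
rim [ 0.359 -0.252  0.105]
rim [ 0.553 -0.196  0.105]
rim [ 0.561 -0.325  0.105]
rim [ 0.424 -0.354  0.105]
```

The spout is 40 mm inside the near rim and centred. I start tipping about the spout edge.

```bash
python3 -m inch '[[[0,2,0,-0.19,0,-0.5,0.8],[0,3,0,-0.28,0,-0.8,0.8],[0,3,0,-0.28,0,-0.8,0.8],[0,3,0,-0.28,0,-0.8,0.8],[0,3,0,-0.28,0,-0.85,0.8],[0,3,0,-0.28,0,-0.9,0.8],[0,3,0,-0.28,0,-0.97,0.8],[0,3,0,-0.28,0,-0.97,0.8],[0,3,0,-0.28,0,-0.97,0.8],[0,3,0,-0.28,0,-0.97,0.8],[0,3,0,-0.28,0,-0.97,0.8],[0,2,0,-0.19,0,-0.65,0.8]]]'
cat > chk.py <<'E'
from h import *
s=arm.get_state();R=Ro.from_rotvec(s['eef_rot']).as_matrix()
print('tilt',np.degrees(np.arccos(-R[2,2])).round(1),'spout(z floor)',(s['tcp_pos']+R@[-.185,0,.054]).round(3),s['q'].round(2),s['wrist_force'].round(1))
E
python3 chk.py
```

```text
time_s: 14.35
tcp_pos: [0.4824, -0.1188, 0.2882]
eef_rot: [-1.881, -1.885, -0.576]
wrist_force: [0.2, -0.7, -4.1]
finger_gap: 0.136
gripper_force: 58.0
tilt 34.0 spout(z floor) [ 0.483 -0.242  0.14 ] [-0.71  0.34  1.57  0.44  1.63 -0.77] [ 0.2 -0.7 -4.1]
```

```bash
python3 -m inch '[[[0,3,0,-0.28,0,-0.9,0.8],[0,3,0,-0.28,0,-0.9,0.8],[0,3,0,-0.28,0,-0.9,0.8],[0,3,0,-0.28,0,-0.9,0.8],[0,3,0,-0.28,0,-0.97,0.8],[0,3,0,-0.28,0,-0.97,0.8],[0,3,0,-0.28,0,-0.97,0.8],[0,3,0,-0.28,0,-0.97,0.8],[0,2,0,-0.19,0,-0.65,0.8],[0,0,0,0,0,0,0.8],[0,0,0,0,0,0,0.8],[0,0,0,0,0,0,0.8]]]'
python3 chk.py
python3 -m inch '[[[0,0,0,0,0,0,0.8],[0,0,0,0,0,0,0.8],[0,0,0,0,0,0,0.8],[0,0,0,0,0,0,0.8]]]' >/dev/null
python3 - <<'E'
from h import *
print(arm.get_state()['wrist_force'])
b=arm.snapshot("scene");a=arm.snapshot("top");cv2.imwrite("pics/w6.png",np.hstack([cv2.resize(a[160:400,340:560],(275,300)),cv2.resize(b[270:450,120:380],(520,360))[:300]]))
E
```

```text
time_s: 15.35
tcp_pos: [0.4823, -0.1919, 0.327]
eef_rot: [-1.582, -1.586, -0.912]
wrist_force: [0.3, -0.1, -1.7]
finger_gap: 0.133
gripper_force: 58.0
tilt 59.9 spout(z floor) [ 0.482 -0.238  0.14 ] [-0.91  0.58  1.37  0.63  2.03 -0.88] [ 0.3 -0.1 -1.7]
[ 0.35938976 -0.25050153 -1.67131431]
```

View pics/w6.png

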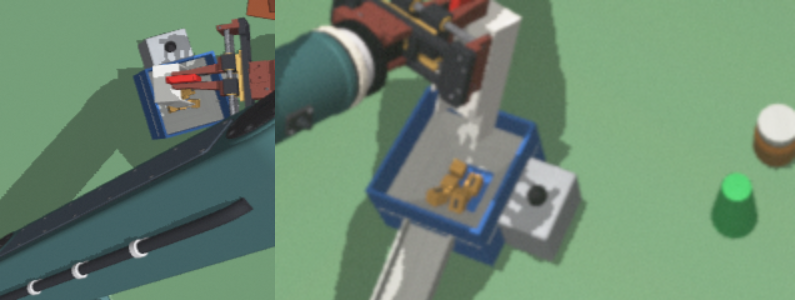

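The brass blocks lie in the hopper and the load is down to 1.7 N, which is the empty tray's weight. I tilt back and move away from the hopper.

```bash
python3 -m inch '[[[0,-3,0,0.28,0,0.8,0.8],[0,-5,0,0.47,0,1.5,0.8],[0,-5,0,0.47,0,1.5,0.8],[0,-5,0,0.47,0,1.5,0.8],[0,-5,0,0.47,0,1.61,0.8],[0,-5,0,0.47,0,1.61,0.8],[0,-5,0,0.47,0,1.61,0.8],[0,-5,0,0.47,0,1.61,0.8],[0,-5,0,0.47,0,1.61,0.8],[0,-5,0,0.47,0,1.61,0.8],[0,-5,0,0.47,0,1.61,0.8],[0,-5,0,0.47,0,1.61,0.8]]]'
python3 -m inch '[[[0,-2,0,0.19,0,0.5,0.8],[0,0,0,1,0,0,0.8],[0,0,0,2,0,0,0.8],[0,0,0,2.5,0,0,0.8],[0,0,0,2.5,0,0,0.8],[0,0,0,2.5,0,0,0.8],[0,0,0,2.5,0,0,0.8],[0,0,0,2,0,0,0.8],[0,0,0,1,0,0,0.8],[0,0,0,0.5,0,0,0.8],[0,0,0,0,0,0,0.8],[0,0,0,0,0,0,0.8]]]'
python3 chk.py
python3 - <<'E'
from h import *
b=arm.snapshot("scene");a=arm.snapshot("top");cv2.imwrite("pics/w7.png",np.hstack([cv2.resize(a[160:400,300:560],(325,300)),cv2.resize(b[180:430,120:500],(456,300))]))
E
```

```text
time_s: 16.78
tcp_pos: [0.4818, -0.0534, 0.2096]
eef_rot: [-2.204, -2.209, -0.037]
wrist_force: [-0.4, 0.2, -2.0]
finger_gap: 0.132
gripper_force: 58.0
time_s: 17.78
tcp_pos: [0.4816, 0.1123, 0.2044]
eef_rot: [-2.219, -2.223, 0.0]
wrist_force: [-0.4, 0.2, -1.6]
finger_gap: 0.131
gripper_force: 58.0
tilt 0.0 spout(z floor) [ 0.482 -0.073  0.15 ] [0.09 0.25 1.78 0.   1.11 0.09] [-0.4  0.2 -1.6]
```

View pics/w7.png

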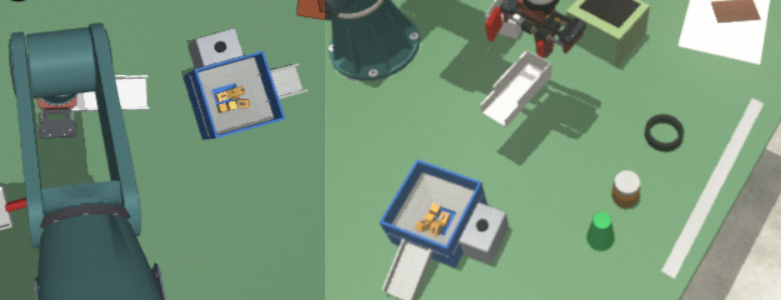

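The tray is empty and clear of the hopper, whose blocks sit near (232,98) in the left panel. I lower it.

```bash
python3 -m inch '[[[0,0,0,0,0,1,0.8],[0,0,0,0,0,2,0.8],[0,0,0,0,0,2.5,0.8],[0,0,0,0,0,2.5,0.8],[0,0,0,0,0,2.5,0.8],[0,0,0,0,0,2,0.8],[0,0,0,0,0,1,0.8],[0,0,0,0,0,0.5,0.8],[0,0,0,0,0,0.2,0.8],[0,0,0,0,0,0.2,0.8],[0,0,0,0,0,0,0.8],[0,0,0,0,0,0,0.8]]]'
python3 -m inch '[[[0,0,0,0,0,0.1,0.8],[0,0,0,0,0,0.1,0.8],[0,0,0,0,0,0.1,0.8],[0,0,0,0,0,0,0.8],[0,0,0,0,0,0,0.8]]]'
```

```text
time_s: 18.88
tcp_pos: [0.4823, 0.1129, 0.0612]
eef_rot: [2.219, 2.223, 0.002]
wrist_force: [0.3, 0.4, -1.9]
finger_gap: 0.135
gripper_force: 58.0
time_s: 19.3
tcp_pos: [0.4815, 0.1129, 0.0574]
eef_rot: [-2.219, -2.223, -0.0]
wrist_force: [-0.1, -0.1, -1.3]
finger_gap: 0.133
gripper_force: 58.0
```

Nearly in contact. I release it and withdraw.

```bash
python3 -m inch '[[[0,0,0,0,0,0.05,0.8],[0,0,0,0,0,0,0.8],[0,0,0,0,0,0,3],[0,0,0,0,0,0,8.78],[0,0,0,0,0,0,8.78],[0,0,0,0,0,0,8.78],[0,0,0,0,0,0,8.78],[0,0,0,0,0,0,8.78],[0,0,0,0,0,-1,8.78],[0,0,0,0,0,-3,8.78],[0,0,0,0,0,-4,8.78],[0,0,0,0,0,-4,8.78]]]'
python3 -m inch '[[[0,0,0,0,0,-4,8.78],[0,0,0,4,0,0,8.78],[0,0,0,4,0,0,8.78],[0,0,0,4,0,0,8.78],[0,0,0,4,0,0,8.78],[0,0,0,0,0,0,8.78],[0,0,0,0,0,0,8.78],[0,0,0,0,0,0,8.78],[0,0,0,0,0,0,8.78],[0,0,0,0,0,0,8.78]]]'
python3 - <<'E'
from h import *
b=arm.snapshot("scene");a=arm.snapshot("top");cv2.imwrite("pics/w8.png",np.hstack([cv2.resize(a[100:340,260:560],(375,300)),cv2.resize(b[180:430,120:460],(408,300))]))
E
```

```text
time_s: 20.3
tcp_pos: [0.4803, 0.1127, 0.1781]
eef_rot: [-2.218, -2.222, 0.003]
wrist_force: [1.1, 0.1, -0.3]
finger_gap: 0.853
gripper_force: 0.0
time_s: 21.13
tcp_pos: [0.4812, 0.2714, 0.217]
eef_rot: [2.221, 2.222, -0.001]
wrist_force: [-0.1, -1.1, -0.4]
finger_gap: 1.0
gripper_force: 0.0
```

View pics/w8.png

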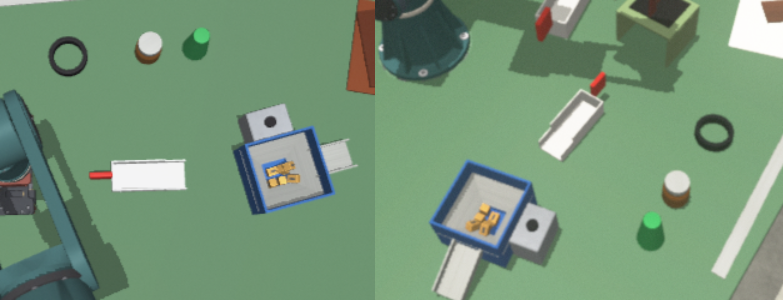

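The empty tray stands flat at (148,175) in the left panel. The blocks are in the hopper at about (282,175), and the jar, thread and tape are where they were.

```bash
python3 -c "
from rig import arm
print(arm.finish_job())"
```

```text
the job is handed in; nothing more can be done
None
```

The job is handed in (no verdict was returned): the brass blocks were tipped into the blue hopper, the empty tray stands flat and released on the bench, and the jar, thread and tape are where they stood.

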